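# Index the sample jar into the light beam

## Task

With the fingertips, push the orange pad so that the white sprung carriage goes all the way in to its end stop, then let go and back off, so that the spring returns the carriage and the red-knobbed stop pin catches it in the middle position, with the sample jar between the lamp and the detector. Only push: do not ram the stage, do not touch the jar or the stop pin, and leave the things standing around it where they are.

Things in the scene. Friction and masses are not known exactly. Their poses are not given: they have to be found in the camera images.
- stage: bench photometer stage, fixed. Origin on the bench under its base plate (x -150 to 170, y +-66, 10 mm thick); +x = push direction, z up. Mm: side rails y +-56, 32 high; black lamp and detector posts at x -2, y +-87, 88 high; stop pin bracket x 28, y 28 to 77, 80 high; grey end block x 123 to 168, 56 high
- carriage: white sprung carriage, deck 180 x 100 mm, top 50 mm above the bench; axes as the stage; origin at the centre of its underside, 12 mm above the bench. On its front (x -90 to -98) the orange push pad, 92 mm wide, heights 14 to 48 mm above the bench. Behind the pad the deck is empty for 90 mm. A brass wedge, 8 mm high, stands at x 57 to 81, y 38
- pad_face (a point): centre of the pad's front face, where to push (31 mm above the bench); +x is the push direction
- carriage_travel (a joint): carriage travel along stage +x, m: 0 home (start), 0.035 middle, 0.065 hard end stop. A spring drives it back: 3 N at home, 5 in the middle, 7.5 at the end, plus 60 N s/m damping (3 N at 0.05 m/s); released, it returns at about 0.1 m/s. Past 0.036 the stop pin drops behind the deck's brass wedge and then holds it at 0.034 to 0.036
- pin_lift (a joint): lift of the vertical spring-loaded stop pin, m: 0 = down (at rest or latched); the brass wedge lifts it by about 8 mm in passing as the carriage is pushed in, and it drops by itself
- stop_pin: vertical steel stop pin, 8 mm diameter, left of the jar; origin at its lower tip, 50 mm above the bench when down. On top its red knob, 20 mm diameter, 80 to 98 mm above the bench when down. Not to be touched by the robot
- recess (a point): centre of the floor of the round recess in the carriage (48 mm wide, 15 mm deep) in which the jar stands; 35 mm above the bench, 123 mm behind the pad's front face; moves with the carriage
- jar: clear sample jar, 46 mm diameter, 80 mm high, standing loose in the recess; origin at the centre of its underside, z up; its top is 115 mm above the bench. Not to be touched by the robot
- amber_bottle: bystander: brown glass bottle with red cap, 33 mm diameter, 76 mm high, origin under its centre
- cup: bystander: clear lilac fluted cup, 47 mm diameter, 58 mm high, origin under its centre
- kitchen_timer: bystander: round cream mechanical timer, 70 mm diameter, 53 mm high, origin under its centre

How it is judged:
By the outcome, as a careful person would: the job done as asked, in the order asked, and still so for the second after the job is handed in, with the robot touching nothing.
It also fails if it takes over 40 s, if anything falls off the work surface, if the arm or the gripper's body presses on something with over 40 N, if the wrist force passes 120 N, or if a joint passes its speed limit or range.

## Robot

A 6-joint arm with a two-finger parallel gripper is mounted at the origin on a cart in front of the work surface, level with it; the furniture and walls round the work are solid. World frame = base frame: x ahead of the robot, y to its left, z up, the work surface at z = 0. Lengths are in m, angles in rad, forces in N, time in s.
With the tool pointing down it reaches from about 0.25 to 0.775 m from the base axis. Payload 4 kg.
Tool frame: the origin (TCP) lies midway between the tips of the shut fingers; the grasp point (between the pads) lies 19 mm behind it (robot.tcp_to_grasp is the z of the grasp point in the tool frame, in m); z points along the fingers, y is the line along which they close (so a half turn about z gives the same grasp; the last joint's range is limited). The gripper opens to 94 mm and grips with 3 to 60 N. Pads are 16 mm wide; open, the fingers measure 119 mm over their backs; the gripper's body (75 mm by 177 mm) begins 78 mm behind the grasp point.
Start: joints at [1.014, 0.087, 1.371, -0, 1.684, -0.103], TCP at [0.241, 0.494, 0.181] pointing down, gripper open.
Joint ranges: [-3.1, 3.1], [-0.76, 2.03], [0.27, 2.55], [-1.08, 4.22], [0.17, 2.65], [-2.57, 2.57]. Speed limits (rad/s): [2.79, 2.79, 3.14, 3.14, 3.14, 3.14].

## Interface

Orientations are given as [roll, pitch, yaw] about the fixed x, y, z axes, in that order (R = Rz(yaw) Ry(pitch) Rx(roll)).
In Python, from bench import robot gives the robot as it stands. The module is installed in compiled form; this text tells all that it offers.
- The arm moves only by the tool move_arm, never from a script. Its argument "motion" is one flat list of numbers, 7 for each row, row after row: the turn, a rotation vector about the tool's x, y, z in units of 45 degrees (1.0 is 45 degrees), then the shift along the tool's x, y, z in units of 100 mm (1.0 is 100 mm), then the opening, from 0 (shut) to 1 (fully open). A call has 1 to 12 rows; each row shifts and turns the commanded pose from where the row before left it, along the tool's axes as they then stand; what a row does not reach is not made up. A row lasts 1/12 s, in which the tool goes at most 41.7 mm and 7.16 degrees, less where a joint would pass 70% of its speed; a pose out of reach is approached as far as the arm can. A call with a number of a shift or a turn outside -1 to 1 is refused whole. A call with a gripper value outside its range is refused whole. The fingers move at their own pace and stop on an object; the grip force is fixed at half the most. Time passes only in rows, so rows that do not move let the fingers close. It gives the time, the measured TCP pose, the force, the opening and the grip force at its end, in the units of the state.
- robot.get_obs(): the state, without advancing time (a new reading comes with each control period).
- robot.snapshot(name): name is "scene" or "side" or "wrist"; returns the picture (400x640x3 uint8, red, green, blue); there is no depth.
- robot.get_calibration(name): a dict with "fx", "fy", "cx", "cy" (pixels), "R" (3x3) and "t" (3): a world point X has camera coordinates R X + t. Camera axes: x right, y down, z forward; pixel columns grow to the right and rows downward; lengths in m; the calibration is good to about 2 mm. A picture is of the moment at which its call begins: read the wrist's pose just before it. get_calibration takes no time and is no camera call; for the wrist camera it gives the pose at the moment of the call.
- robot.close_job(): hands the job in; it is judged then, once.
The state is a dict: "time": time; "joint_positions": joint angles; "qvel": joint speeds; "joint_torque": joint torques, N m; "tool_pos": TCP position; "ee_rot": TCP orientation; "wrist_force": force on the tool from outside, world axes, zero at the start; "wrist_torque": the same for the moment, N m; "width": finger opening in m; "finger_force": force on a finger pad.
Only numpy, scipy, OpenCV 4.12 (cv2) and the standard library are available. Lean on these libraries where they do the work, as an engineer would, in place of code of your own. Each camera call takes 0.05 s, during which the arm holds its last target. There are 200 camera calls.

## Working session

There is one attempt and no reset: what is moved stays moved. The work goes in short steps, Python scripts to look and compute and a tool call to move; the robot and the scene stay as the last step left them, time stands still between calls to the robot, and variables do not carry over. Pictures are saved under pics/ and viewed, at most 10 in all, crops included, and the job is handed in when it is done.

Besides the shell and the picture viewer there is one more tool, called after "Request:" in YAML: its name, and indented under it one key for each argument. move_arm: Moves the arm, as the interface text tells. Shifts and turns lie within -1 to 1; 1 stands for 100 mm of shift or 45 degrees of turn. Its arguments: {"type":"object","properties":{"motion":{"type":"array","items":{"type":"number"}}},"required":["motion"]}

```bash
mkdir -p pics
python3 - <<'E'
from bench import robot
import cv2,numpy as np
o=robot.get_obs();print(o["time"],o["tool_pos"],o["ee_rot"],o["width"],robot.tcp_to_grasp)
for n in("scene","side","wrist"):
    c=robot.get_calibration(n);print(n,c["fx"],c["cx"],c["cy"],np.round(c["R"],3).tolist(),np.round(c["t"],3))
    cv2.imwrite(f"pics/{n}0.png",robot.snapshot(n)[:,:,::-1])
E
```

```text
0.0 [0.24079744 0.49383109 0.17972458] [-3.13943416e+00 -2.40423622e-04  2.68782051e+00] 0.09398489572489217 -0.0188
scene 446.78796558887615 320.37512952680754 198.6535223586689 [[0.821, -0.57, -0.027], [-0.274, -0.353, -0.895], [0.501, 0.742, -0.446]] [-0.495  0.236  0.865]
side 368.58475886888016 317.63871606856463 198.71172753528845 [[0.935, -0.355, 0.019], [-0.162, -0.472, -0.867], [0.317, 0.807, -0.499]] [-0.537  0.144  0.674]
wrist 300.5326386809909 327.2732472979546 202.53401361268843 [[0.439, 0.899, -0.002], [0.873, -0.426, 0.239], [0.214, -0.107, -0.971]] [-0.548 -0.025  0.39 ]
```

View pics/scene0.png

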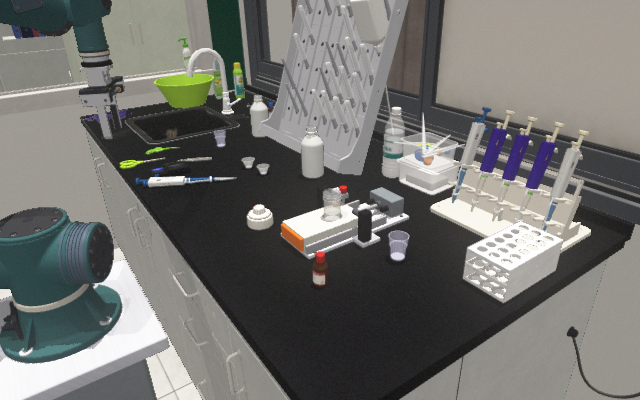

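View pics/side0.png

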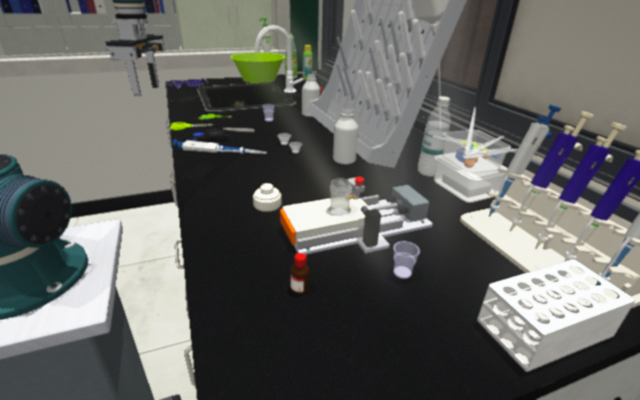

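The scene view shows the orange pad near (292,236) and the jar at (332,205). The bottle is at (319,270), the timer at (259,217), the cup at (398,247) and the end block at (387,200). In the side view the pad is at (288,225). Next I'll measure the pad corners.

```bash
cat > h.py <<'E'
import cv2,numpy as np
from bench import robot
def ray(n,uv,z):
    c=robot.get_calibration(n);R=np.array(c["R"]);t=np.array(c["t"])
    o=-R.T@t;d=R.T@np.array([(uv[0]-c["cx"])/c["fx"],(uv[1]-c["cy"])/c["fy"],1])
    return o+d*(z-o[2])/d[2]
def proj(n,X):
    c=robot.get_calibration(n);p=np.array(c["R"])@X+np.array(c["t"])
    return np.array([c["fx"]*p[0]/p[2]+c["cx"],c["fy"]*p[1]/p[2]+c["cy"]])
def mask(im,lo,hi): return cv2.inRange(cv2.cvtColor(im,cv2.COLOR_BGR2HSV),lo,hi)
E
python3 - <<'E'
from h import *
for n in("scene","side"):
    im=cv2.imread(f"pics/{n}0.png");m=mask(im,(5,150,120),(20,255,255))
    m[:, :270]=0;m[:,320:]=0;m[:200]=0;m[260:]=0
    c=max(cv2.findContours(m,0,2)[0],key=cv2.contourArea)
    q=cv2.approxPolyDP(c,2.5,True)[:,0];print(n,cv2.contourArea(c),q.tolist())
    for p in q: print(p,ray(n,p,.048).round(3),ray(n,p,.014).round(3))
a=cv2.resize(cv2.imread("pics/scene0.png")[170:300,230:430],None,fx=4,fy=4,interpolation=2)[:520]
cv2.imwrite("pics/c1.png",a)
E
```

```text
scene 250.0 [[282, 223], [282, 235], [302, 250], [302, 238]]
[282 223] [ 0.49  -0.001  0.048] [0.519 0.053 0.014]
[282 235] [ 0.462 -0.049  0.048] [0.489 0.001 0.014]
[302 250] [ 0.465 -0.131  0.048] [ 0.492 -0.086  0.014]
[302 238] [ 0.492 -0.089  0.048] [ 0.52  -0.041  0.014]
side 201.0 [[281, 208], [281, 221], [294, 243], [294, 230]]
[281 208] [0.49  0.007 0.048] [0.505 0.061 0.014]
[281 221] [ 0.476 -0.043  0.048] [0.489 0.007 0.014]
[294 243] [ 0.479 -0.125  0.048] [ 0.492 -0.081  0.014]
[294 230] [ 0.492 -0.083  0.048] [ 0.506 -0.037  0.014]
```

View pics/c1.png

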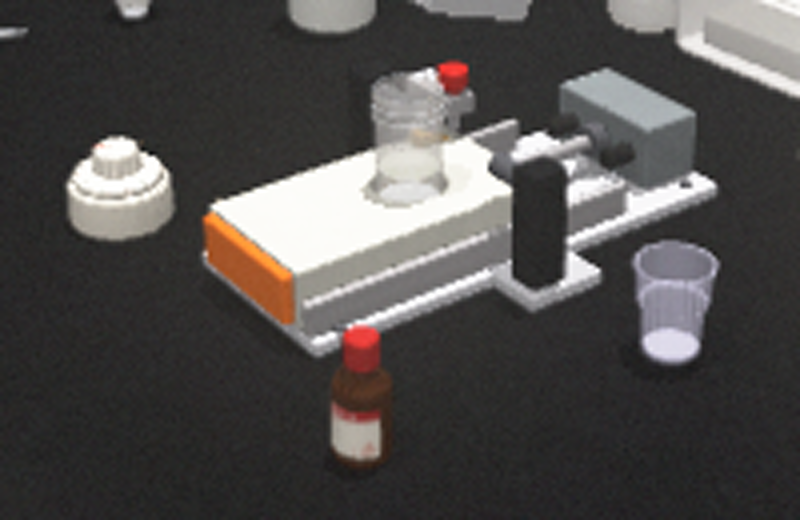

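The crop shows clean pad edges. The base plate's right front corner is at crop (318,352) and its back corner at (716,190). The jar foot is at (407,190) and the bottle foot at (360,465). I'll check the yaw and clearances against these.

Run:
```python
from h import *
P=lambda x,y,z:ray("scene",(230+(x-1.5)/4,170+(y-1.5)/4),z)
a=P(318,352,.01);b=P(716,190,.01);d=b-a
print("plate",a,b,np.linalg.norm(d),np.degrees(np.arctan2(d[1],d[0])))
pad=np.array([.4905,-.0435])
j=P(408,188,.038)
print("jar",j,"bottle",P(360,460,0),"timer",P(120,215,.0),"cup",P(670,345,0))
# deck right edge top
a=P(298,276,.05);b=P(508,210,.05);d=b-a;print("deck",a,b,np.degrees(np.arctan2(d[1],d[0])))
d=j[:2]-pad;print("pad-jar",np.linalg.norm(d),np.degrees(np.arctan2(d[1],d[0])))
for yaw in(0,2,4):
    c,s=np.cos(np.radians(yaw)),np.sin(np.radians(yaw))
    for p in((320,-66,10),(10,-66,10),(258,-87,0)): # from pad face (stage x -160): back R, front R corner, post base
        X=np.array([pad[0]+(c*p[0]-s*p[1])/1e3,pad[1]+(s*p[0]+c*p[1])/1e3,p[2]/1e3])
        print(yaw,p,(proj("scene",X)-[230,170])*4+1.5)
```

```text
plate [ 0.49059154 -0.11741962  0.01      ] [ 0.8044555  -0.11774503  0.01      ] 0.3138641330920072 -0.05940380175407353
jar [ 0.61575363 -0.03343096  0.038     ] bottle [ 0.46034317 -0.20273699  0.        ] timer [0.4823041  0.10930562 0.        ] cup [ 0.66531455 -0.22170487  0.        ]
deck [ 0.4923089 -0.0969247  0.05     ] [ 0.63472408 -0.11019617  0.05      ] -5.323935446947247
pad-jar 0.1256577046163573 4.596080604135938
0 (320, -66, 10) [713.67216253 182.54452584]
0 (10, -66, 10) [324.75765375 339.95649053]
0 (258, -87, 0) [666.13528587 237.13795676]
2 (320, -66, 10) [703.94963538 175.24113462]
2 (10, -66, 10) [327.69566175 338.31533768]
2 (258, -87, 0) [659.63883885 230.09273367]
4 (320, -66, 10) [693.88395196 168.1824759 ]
4 (10, -66, 10) [330.52694575 336.62598458]
4 (258, -87, 0) [652.77017804 223.23751137]
```

The plate edge gives a yaw of about 0–1°, and 314 mm measured against the 320 mm given. The pad face is at about x 0.490, y -0.046. The bottle, at (0.46,-0.20), and the timer, at (0.48,0.11), are both clear of the approach. I'll turn, shut the gripper and travel high.

Request:
move_arm:
  motion: [0,0,-0.147,0,0,0,0,0,0,-0.147,0,0,0,0,0,0,-0.147,0,0,0,0,0,0,-0.147,0,0,0,0,0,0,0,-0.1,-0.3,0,0,0,0,0,-0.1,-0.3,0,0,0,0,0,-0.1,-0.3,0,0,0,0,0,-0.1,-0.3,0,0,0,0,0,-0.1,-0.3,0,0,0,0,0,-0.1,-0.3,0,0,0,0,0,-0.1,-0.3,0,0,0,0,0,-0.1,-0.3,0,0]

```text
time: 1.15
tool_pos: [0.323, 0.2535, 0.1806]
ee_rot: [-3.141, -0.0, -3.133]
wrist_force: [1.1, -0.1, -0.8]
width: 0.0173
finger_force: 0.0
```

Request:
move_arm:
  motion: [0,0,0,-0.1,-0.3,0,0,0,0,0,-0.1,-0.3,0,0,0,0,0,-0.1,-0.3,0,0,0,0,0,-0.1,-0.3,0,0,0,0,0,-0.1,-0.3,0,0,0,0,0,-0.1,-0.3,0,0,0,0,0,-0.1,-0.3,0,0,0,0,0,-0.1,-0.3,0,0,0,0,0,-0.1,-0.3,0,0,0,0,0,0,0,0,0,0,0,0,0,0,0,0]

```text
time: 2.07
tool_pos: [0.415, -0.0153, 0.1803]
ee_rot: [3.141, -0.001, -3.137]
wrist_force: [-0.2, 0.2, -0.3]
width: 0.0005
finger_force: 0.0
```

Request:
move_arm:
  motion: [0,0,0,-0.05,-0.05,0.26,0,0,0,0,-0.05,-0.05,0.26,0,0,0,0,-0.05,-0.05,0.26,0,0,0,0,-0.05,-0.05,0.26,0,0,0,0,-0.05,-0.05,0.26,0,0,0,0,-0.05,-0.05,0.26,0,0,0,0,0,0,0,0,0,0,0,0,0,0,0]

```text
time: 2.73
tool_pos: [0.4438, -0.0425, 0.0238]
ee_rot: [3.14, -0.004, -3.132]
wrist_force: [-0.3, 0.1, -0.2]
width: 0.0003
finger_force: 0.0
```

Run:
```python
from h import *
print(robot.get_obs()["tool_pos"])
a=robot.snapshot("scene")[:,:,::-1];b=robot.snapshot("wrist")[:,:,::-1];cv2.imwrite("pics/s1.png",a)
A=cv2.resize(a[160:300,220:420],(800,560),interpolation=2)[:, :400]
B=cv2.resize(b,(400,250));B=cv2.copyMakeBorder(B,0,310,0,0,0)
cv2.imwrite("pics/c2.png",np.hstack([A,B]))
```

```text
[ 0.44384663 -0.04250026  0.02377064]
```

View pics/c2.png

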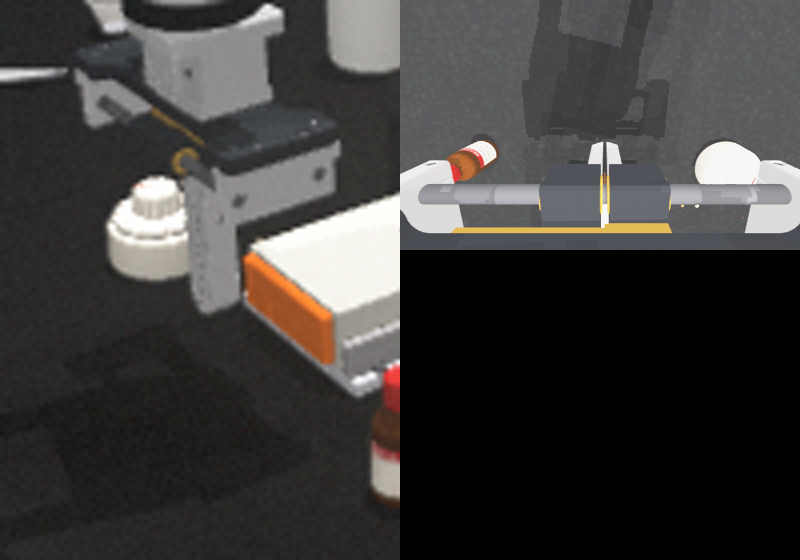

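The gripper is shut and pointing down, with the fingertips about 40 mm in front of the pad and laterally centred. The timer and bottle are clear on both sides. I'll approach gently until contact.

Request:
move_arm:
  motion: [0,0,0,-0.1,-0.03,0,0,0,0,0,-0.1,0,0,0,0,0,0,-0.05,0,0,0,0,0,0,-0.03,0,0,0,0,0,0,-0.03,0,0,0,0,0,0,-0.03,0,0,0,0,0,0,-0.03,0,0,0,0,0,0,-0.03,0,0,0,0,0,0,0,0,0,0]

```text
time: 3.58
tool_pos: [0.4852, -0.0467, 0.0246]
ee_rot: [3.141, -0.001, -3.134]
wrist_force: [-1.3, 0.1, 1.6]
width: 0.0004
finger_force: 0.4
```

Request:
move_arm:
  motion: [0,0,0,-0.03,0,0,0,0,0,0,-0.04,0,0,0,0,0,0,-0.04,0,0,0,0,0,0,-0.04,0,0,0,0,0,0,-0.04,0,0,0]

```text
time: 4.0
tool_pos: [0.5004, -0.0467, 0.0241]
ee_rot: [3.142, -0.01, -3.134]
wrist_force: [-10.7, -1.1, 6.3]
width: 0.0006
finger_force: 5.3
```

Run:
```python
from h import *
print(robot.get_obs()["wrist_force"])
a=robot.snapshot("side")[:,:,::-1];A=cv2.resize(a[150:290,240:440],(800,560),interpolation=2)
cv2.imwrite("pics/c3.png",A)
```

```text
[-10.72058802  -1.05051596   6.25234094]
```

View pics/c3.png

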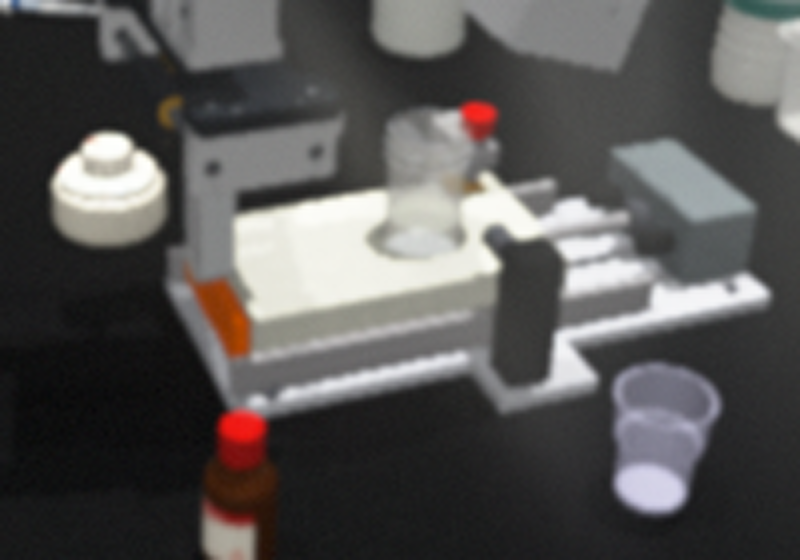

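The push works: the carriage has moved in about 15 mm. The jar is standing, and the gripper is well clear of it and of the stop pin. I'll continue.

Request:
move_arm:
  motion: [0,0,0,-0.04,0,0,0,0,0,0,-0.04,0,0,0,0,0,0,-0.04,0,0,0,0,0,0,-0.04,0,0,0,0,0,0,-0.04,0,0,0,0,0,0,-0.04,0,0,0,0,0,0,-0.04,0,0,0,0,0,0,-0.04,0,0,0,0,0,0,-0.04,0,0,0]

```text
time: 4.8
tool_pos: [0.5367, -0.0467, 0.0242]
ee_rot: [-3.141, -0.009, -3.134]
wrist_force: [-9.1, -1.3, 5.3]
width: 0.0009
finger_force: 4.8
```

Request:
move_arm:
  motion: [0,0,0,-0.02,0,0,0,0,0,0,-0.02,0,0,0,0,0,0,-0.02,0,0,0]

```text
time: 5.05
tool_pos: [0.5431, -0.0467, 0.0242]
ee_rot: [-3.141, -0.008, -3.134]
wrist_force: [-8.2, -1.4, 4.9]
width: 0.0005
finger_force: 4.3
```

Request:
move_arm:
  motion: [0,0,0,-0.02,0,0,0,0,0,0,-0.02,0,0,0,0,0,0,-0.01,0,0,0]

```text
time: 5.3
tool_pos: [0.5481, -0.0468, 0.0242]
ee_rot: [-3.141, -0.008, -3.134]
wrist_force: [-8.7, -1.7, 3.7]
width: 0.0005
finger_force: 4.1
```

Request:
move_arm:
  motion: [0,0,0,-0.01,0,0,0,0,0,0,-0.01,0,0,0]

```text
time: 5.47
tool_pos: [0.5501, -0.0467, 0.0242]
ee_rot: [-3.141, -0.008, -3.134]
wrist_force: [-8.5, -2.5, 4.3]
width: 0.0001
finger_force: 4.2
```

Request:
move_arm:
  motion: [0,0,0,-0.01,0,0,0,0,0,0,-0.01,0,0,0]

```text
time: 5.63
tool_pos: [0.5511, -0.0468, 0.0241]
ee_rot: [-3.141, -0.01, -3.134]
wrist_force: [-11.2, -0.6, 5.8]
width: 0.0004
finger_force: 5.8
```

Request:
move_arm:
  motion: [0,0,0,-0.01,0,0,0,0,0,0,0,0,0,0]

```text
time: 5.8
tool_pos: [0.5511, -0.0468, 0.024]
ee_rot: [-3.141, -0.012, -3.134]
wrist_force: [-12.4, -2.4, 6.8]
width: 0.0003
finger_force: 6.2
```

Request:
move_arm:
  motion: [0,0,0,-0.02,0,0,0,0,0,0,0,0,0,0]

```text
time: 5.97
tool_pos: [0.5513, -0.0467, 0.0239]
ee_rot: [-3.141, -0.017, -3.134]
wrist_force: [-16.6, -1.4, 9.2]
width: 0.0004
finger_force: 8.3
```

The fingers have stalled at x 0.551 with the force rising, about 66 mm past contact, so the carriage is at the end stop. I'll back off now.

Request:
move_arm:
  motion: [0,0,0,0.05,0,0,0,0,0,0,0.1,0,0,0,0,0,0,0.12,0,0,0,0,0,0,0.12,0,0,0,0,0,0,0.12,0,0,0,0,0,0,0.15,0,0,0,0,0,0,0.2,0,0,0,0,0,0,0.2,0,0,0,0,0,0,0,0,0,0]

```text
time: 6.72
tool_pos: [0.45, -0.0465, 0.0245]
ee_rot: [3.141, -0.001, -3.134]
wrist_force: [-0.5, 0.5, -0.8]
width: 0.0006
finger_force: 0.0
```

Run:
```python
from h import *
o=robot.get_obs();print(o["tool_pos"],o["wrist_force"])
for n in("side","scene"):
    a=robot.snapshot(n)[:,:,::-1];cv2.imwrite(f"pics/{n}4.png",a)
    m=mask(a,(5,150,90),(20,255,255));m[:, :270]=0;m[:,330:]=0;m[:200]=0;m[260:]=0
    c=max(cv2.findContours(m,0,2)[0],key=cv2.contourArea);q=cv2.approxPolyDP(c,2.5,True)[:,0]
    print(n,[(p.tolist(),ray(n,p,.048).round(3)[:2].tolist(),ray(n,p,.014).round(3)[:2].tolist()) for p in q])
    if n=="side": cv2.imwrite("pics/c4.png",cv2.resize(a[150:290,240:440],(800,560),interpolation=2))
```

```text
[ 0.44997476 -0.04654283  0.02449083] [-0.52681592  0.50932417 -0.77828207]
side [([295, 206], [0.522, 0.005], [0.539, 0.059]), ([299, 224], [0.508, -0.066], [0.524, -0.018]), ([305, 234], [0.508, -0.104], [0.524, -0.059]), ([310, 235], [0.516, -0.11], [0.532, -0.065]), ([310, 226], [0.527, -0.081], [0.544, -0.034])]
scene [([294, 219], [0.524, -0.001], [0.555, 0.052]), ([294, 230], [0.496, -0.047], [0.525, 0.003]), ([307, 241], [0.494, -0.107], [0.523, -0.06]), ([314, 241], [0.506, -0.116], [0.536, -0.07]), ([314, 233], [0.526, -0.087], [0.557, -0.039])]
```

View pics/c4.png

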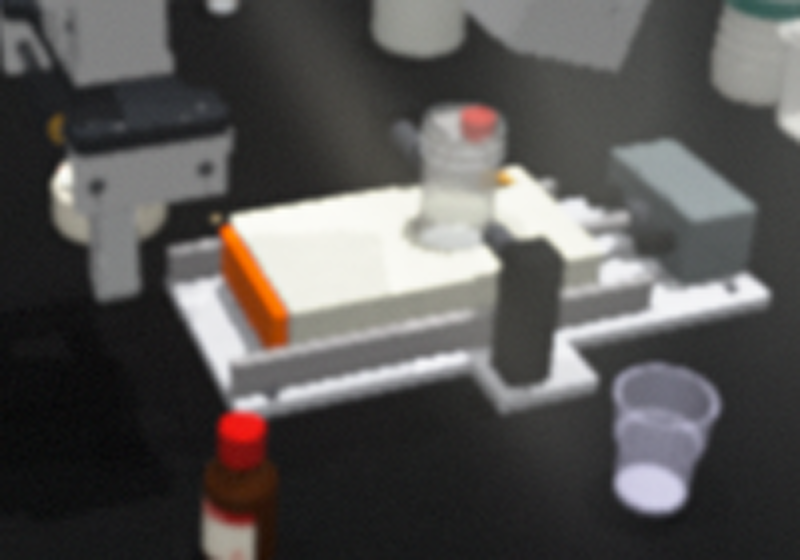

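The pad's top edge is now at x 0.525, up from 0.491, which is 34–35 mm of travel: caught in the middle. The jar stands upright between the posts, and the bottle and cup haven't moved. I'll back off a bit more and confirm it holds.

Request:
move_arm:
  motion: [0,0,0,0.15,0,-0.1,0,0,0,0,0.15,0,-0.2,0,0,0,0,0,0,-0.3,0,0,0,0,0,0,-0.3,0,0,0,0,0,0,-0.3,0,0,0,0,0,0,0,0,0,0,0,0,0,0,0,0,0,0,0,0,0,0]

```text
time: 7.48
tool_pos: [0.4231, -0.0472, 0.1444]
ee_rot: [3.141, 0.0, -3.133]
wrist_force: [0.6, -0.7, 0.3]
width: 0.0003
finger_force: 0.0
```

Run:
```python
from h import *
a=robot.snapshot("side")[:,:,::-1];b=cv2.imread("pics/side4.png");c=cv2.imread("pics/side0.png")
m=mask(a,(5,150,90),(20,255,255));m[:, :270]=0;m[:,330:]=0;m[:200]=0;m[260:]=0
q=max(cv2.findContours(m,0,2)[0],key=cv2.contourArea)
print(cv2.boundingRect(q),ray("side",q[:,0][q[:,0,1].argmin()],.048))
D=lambda r:cv2.absdiff(a,c)[r].mean()
print("timer/bottle/cup diff vs start",D(np.s_[182:212,250:284]),D(np.s_[250:296,286:312]),D(np.s_[238:282,390:424]))
print("block/post diff vs last",cv2.absdiff(a,b)[170:240,290:430].mean())
```

```text
(295, 206, 17, 31) [0.5219675  0.00473765 0.048     ]
timer/bottle/cup diff vs start 3.488562091503268 2.20066889632107 1.9868538324420677
block/post diff vs last 2.3596598639455784
```

The carriage is holding, and the bystanders are unchanged.

```bash
python3 -c "
from bench import robot
print(robot.close_job())"
```

```text
the job is handed in; nothing more can be done
None
```

I pushed the carriage in to its end stop and backed off. The stop pin caught it at about 34 mm, the middle position, with the jar upright between the lamp and the detector and the bystanders unmoved; the job is handed in.

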